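Set the portion stop and hold the cheese against it for clamping

ROBOT

A 6-joint arm with a two-finger parallel gripper is mounted at the origin on the work surface. World frame = base frame: x ahead of the robot, y to its left, z up, the work surface at z = 0. Lengths are in m, angles in rad, forces in N, time in s.
With the tool pointing down it reaches from about 0.35 to 0.775 m from the base axis. Payload 7.3 kg.
Tool frame: the origin (TCP) lies midway between the tips of the shut fingers; the grasp point (between the pads) lies 19 mm behind it; z points along the fingers, y is the line along which they close (so a half turn about z gives the same grasp; the last joint's range is limited). The gripper opens to 92 mm and grips with 3 to 60 N. Pads are 19 mm wide; open, the fingers measure 130 mm over their backs; the gripper's body (75 mm by 190 mm) begins 47 mm behind the grasp point.
Start: joints at [-1.248, 0.342, 1.524, -0, 1.275, -0.146], TCP at [0.237, -0.468, 0.227] pointing down, gripper open.
Joint ranges: [-2.53, 2.53], [-0.77, 2.02], [0.04, 2.7], [-1, 4.14], [0.28, 2.66], [-3.11, 3.11]. Speed limits (rad/s): [2.57, 2.57, 3.14, 3.14, 3.14, 3.14].

INTERFACE

Orientations are given as a unit quaternion [w, x, y, z].
In Python, from plant import r, optics gives the robot as it stands. The module is installed in compiled form; this text tells all that it offers.
- The arm moves only by the shell command python3 -m jog 'ROWS' [FORCE]. ROWS is JSON, a list of rows, each a list of 5 numbers: the shift along the tool's x, y, z in mm, then the turn about the tool's z in units of 5 degrees (1.0 is 5 degrees), then the closure, from -1 (fully open) to 1 (shut). In form: [[tx, ty, tz, twist, hand], ...]. A call has 1 to 12 rows; each row shifts and turns the commanded pose from where the row before left it, along the tool's axes as they then stand; what a row does not reach is not made up. A row lasts 1/12 s, in which the tool goes at most 41.7 mm and 7.16 degrees, less where a joint would pass 70% of its speed; a pose out of reach is approached as far as the arm can. A call is refused whole if a number of a shift passes 41.7 or a number of a turn 1, either way. A call with a gripper value outside its range is refused whole. The fingers move at their own pace and stop on an object; FORCE is the grip in N (left out, the last holds). Time passes only in rows, so rows that do not move let the fingers close. It gives the time, the measured TCP pose, the force, the opening and the grip force at its end, in the units of the state.
- r.get_state(): the state, without advancing time (a new reading comes with each control period).
- optics.grab_frame(name): name is "side" or "top" or "wrist"; returns a dict with "image" (400x640x3 uint8, red, green, blue), "vfov" (degrees; the focal length in pixels is half the picture's height over the tangent of half this angle, whatever the lens; pixels are square), "cx", "cy" (the principal point, pixels), "camera_from_world" (4x4, takes a point from world to camera coordinates); the wrist camera has in their place "tool_from_camera" (4x4, takes a point from camera to tool coordinates, whose origin is the TCP and whose axes are the flange's). Camera axes: x right, y up, looking along -z (the intrinsics and any distortion apply to the point x, -y, -z); pixel columns grow to the right and rows downward; lengths in m; the calibration is good to about 2 mm. A picture is of the moment at which its call begins: read the wrist's pose just before it. There is no depth.
- r.job_done(): hands the job in; it is judged then, once.
The state is a dict: "clock": time; "joint_pos": joint angles; "dq": joint speeds; "joint_torque": joint torques, N m; "tool_pos": TCP position; "tcp_rot": TCP orientation; "ft_force": force on the tool from outside, world axes, zero at the start; "ft_torque": the same for the moment, N m; "gripper_width": opening from 0.0 (shut) to 1.0 (fully open); "gripper_force": force on a finger pad.
Only numpy, scipy, OpenCV 4.12 (cv2) and the standard library are available. Lean on these libraries where they do the work, as an engineer would, in place of code of your own. Each camera call takes 0.05 s, during which the arm holds its last target. There are 200 camera calls.

TASK

On the cheese portioning board, first slide the stop along its track until its pointer lines up with the marker. Then bring the cheese block, standing flat on the board, square and centred against the stop's sprung face and press it steadily and gently, about 5 to 6 N, so that the face is pushed in about halfway and the stop stays at the marker. Finish while still holding it pressed like that, so that I can put the clamp on, and leave the other things on the counter where they are.

Things in the scene. Friction and masses are not known exactly. Their poses are not given: they have to be found in the camera images.
- board: Fixed wooden portioning board lying on the counter, 280 (x) x 520 (y) x 20 mm high. Origin: centre of its underside; top at z = +20 mm. Its y axis is the direction of the track, which runs along the centre line (x = 0) on its +y half. It may be turned up to 10 degrees on the counter.
- stop (a joint): Position of the stop along the track in m: 0 at the +y end (stop at board y = +0.21), growing as the stop slides towards board -y, up to 0.20; stop at board y = 0.21 - value. It stays where it is left; moving it takes about 18 N along the track, so a push below that does not shift it.
- stop_grip (a point): Middle height for gripping the black knob on top of the steel stop: a block 22 (x) x 24 (y) mm, running from 58 to 102 mm above the board's top; this point is on its axis, 82 mm above the board's top. Below the knob is the stop's steel upright, 70 mm wide (x) and 12 mm thick (y). Axes as the board's.
- stop_pointer (a point): Tip of the stop's thin pointer, 3 mm wide, sticking out to board +x, 62 mm from the stop's centre line, level (in y) with the knob's axis. Axes as the board's.
- stop_face: The stop's sprung face: an upright aluminium plate 60 (x) x 8 (y) x 40 (z) mm on the -y side of the stop, looking to board -y, 14 to 54 mm above the board's top. Origin: centre of its outer (-y) surface, 40 mm to board -y of the knob's axis and the pointer when free. A spring of 600 N/m (0.6 N per mm, no preload) lets it sink towards the stop (+y) by at most 18 mm.
- marker: Small dark steel marker, 22 x 14 x 12 mm with a 3 mm wide tip pointing to -x, fixed on the board 85 mm to +x of its centre line. Its position along the board (y) is where the stop's pointer must be; axes as the board's.
- block: Loose block of hard cheese, 56 (x) x 100 (y) x 55 (z) mm, about 0.34 kg, a dark rind on its -y end. Origin: centre of its underside; y along its length. It starts flat on the -y half of the board, up to 23 degrees askew, its plain +y end roughly towards the stop.
- bowl: Bystander: round wooden bowl, 120 mm across, 45 mm high, on the counter; origin at the centre of its underside.
- wedge: Bystander: spare piece of cheese, 120 x 65 x 60 mm; origin near the centre of its underside.
- clamp: Bystander: steel bar clamp lying on the counter, about 100 x 240 x 25 mm; origin under its bar.
- knife: Bystander: cheese knife with a wooden handle lying on the counter, 230 mm long; origin near its middle, handle to its -x.
Not all that is in view belongs to the job. What is shaped like the block but green is not meant.

How it is judged:
On the way:
1. the stop's pointer is in line with the marker within 5 mm, before the block presses on it (y of stop_pointer in the frame of marker between -0.005 and 0.005 m and contact force between block and stop_face below 0.5 N), for 0.3 s.
At the end, for the whole second after the job is handed in: Pointer within 5 mm of the marker along the track; the fingers hold the block, at rest, pressed on the sprung face with 3 to 9 N (face sunk 5 to 15 mm), upright, no more than 8 mm above the board, within 0.12 rad of square and 15 mm of the centre line (y of stop_pointer in the frame of marker between -0.005 and 0.005 m and contact force between block and stop_face between 3 and 9 N and contact force between the fingers and block above 1 N and angle between the y axis of block and the y axis of board, either way round below 0.12 rad and angle between block's own z axis and vertical below 0.1 rad and x of block in the frame of board between -0.015 and 0.015 m and z of block in the frame of board below 0.028 m and linear speed of block below 0.01 m/s); the arm keeps its last pose, push and grip.
It fails at once if the wooden bowl is moved more than 3 cm (distance of bowl from where it was at the start of the episode above 0.03 m).
It fails at once if the cheese wedge is moved more than 3 cm (distance of wedge from where it was at the start of the episode above 0.03 m).
It fails at once if the bar clamp is moved more than 3 cm (distance of clamp from where it was at the start of the episode above 0.03 m).
It fails at once if the cheese knife is moved more than 3 cm (distance of knife from where it was at the start of the episode above 0.03 m).
It fails at once if the block is pushed against the sprung face with more than 16 N (contact force between block and stop_face above 16 N).
It also fails if it takes over 54 s, if anything falls off the work surface, if the arm or the gripper's body presses on something with over 40 N, if the wrist force passes 120 N, or if a joint passes its speed limit or range.

## Working session

There is one attempt and no reset: what is moved stays moved. The work goes in short steps, Python scripts to look and compute and a shell command to move; the robot and the scene stay as the last step left them, time stands still between calls to the robot, and variables do not carry over. Pictures are saved under pics/ and viewed, at most 10 in all, crops included, and the job is handed in when it is done.

```bash
mkdir -p pics; python3 - <<'E'
from plant import r, optics
import cv2,numpy as np
s=r.get_state(); print(s)
for n in("top","side"):
    f=optics.grab_frame(n); cv2.imwrite(f"pics/{n}0.png",f["image"][:,:,::-1]); np.save(f"pics/{n}0.npy",f["image"])
    print(n,{k:v for k,v in f.items() if k!="image"})
f=optics.grab_frame("wrist");print({k:v for k,v in f.items() if k!="image"})
E
```

```text
{'clock': 0.0, 'joint_pos': array([-1.24798279e+00,  3.42734327e-01,  1.52499487e+00,  6.14179537e-06,
        1.27540266e+00, -1.46023644e-01]), 'dq': array([-0.00058195,  0.000667  , -0.00059075,  0.00149804,  0.00273332,
        0.00070112]), 'joint_torque': array([ 1.82439664e-03, -4.31234944e+01, -2.44215310e+01,  7.18552410e-02,
        5.58847818e-02, -1.23824066e-04]), 'tool_pos': array([ 0.23710366, -0.46796257,  0.22604667]), 'tcp_rot': array([-7.66856625e-04,  9.72649475e-01,  2.32276575e-01, -6.50146421e-05]), 'ft_force': array([-0.28026522,  0.46709503,  1.14348127]), 'ft_torque': array([-0.01012309, -0.00318172, -0.02159956]), 'gripper_force': 0.0, 'gripper_width': 1.0013541915901687}
top {'vfov': 46.694972649774606, 'cx': 330.4328250434661, 'cy': 202.9106831696452, 'camera_from_world': array([[-2.18488179e-02, -9.99760668e-01,  1.11177992e-03,
         6.55713396e-03],
       [ 9.98469689e-01, -2.17640695e-02,  5.08390073e-02,
        -5.41696663e-01],
       [-5.08026431e-02,  2.22085077e-03,  9.98706243e-01,
        -1.47962247e+00],
       [ 0.00000000e+00,  0.00000000e+00,  0.00000000e+00,
         1.00000000e+00]])}
side {'vfov': 47.33316808611848, 'cx': 321.0542005269388, 'cy': 192.80823640455793, 'camera_from_world': array([[-0.94219579, -0.33479412,  0.01341616,  0.51573401],
       [ 0.20574621, -0.54649109,  0.81179799, -0.16344657],
       [-0.26445338,  0.76763298,  0.58378423, -1.29518271],
       [ 0.        ,  0.        ,  0.        ,  1.        ]])}
{'vfov': 70.4674741163214, 'cx': 317.7700097641608, 'cy': 201.80827206871956, 'tool_from_camera': array([[-8.32139707e-04,  9.56029662e-01,  2.93268808e-01,
         8.05040089e-02],
       [ 9.99999652e-01,  8.14004637e-04,  1.83881947e-04,
         1.31638728e-04],
       [-6.29255737e-05,  2.93268859e-01, -9.56030006e-01,
        -1.58735751e-01],
       [ 0.00000000e+00,  0.00000000e+00,  0.00000000e+00,
         1.00000000e+00]])}
```

View pics/top0.png

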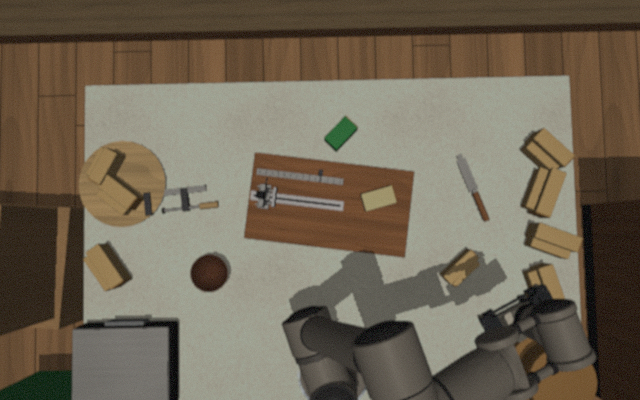

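View pics/side0.png

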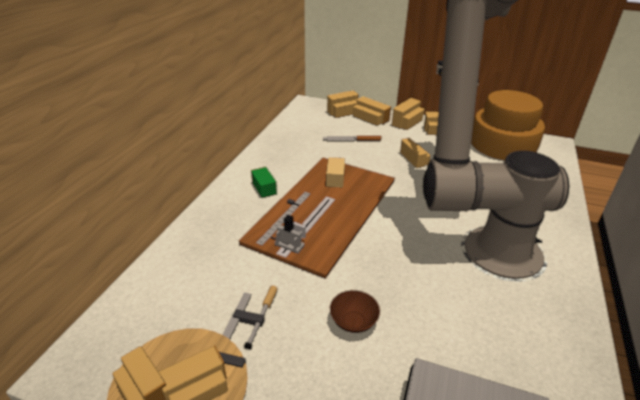

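The top view shows the board at about (245–413, 153–257). The stop is at (264,197), the marker at (320,175) and the cheese block at (379,199). The green decoy is at (341,132), off the board. Board +y points left in the picture. The side view agrees. Next I'll measure these from an enlarged crop.

```bash
cat > h.py <<'E'
import numpy as np,cv2
from scipy.spatial.transform import Rotation as R
def quat(q): return R.from_quat([q[1],q[2],q[3],q[0]]).as_matrix()
def cam(f,s=None):
    if "camera_from_world" in f: return f["camera_from_world"]
    T=np.eye(4);T[:3,:3]=quat(s["tcp_rot"]);T[:3,3]=s["tool_pos"]
    return np.linalg.inv(T@f["tool_from_camera"])
def ray(f,C,u,v,z):
    fl=200/np.tan(np.radians(f["vfov"]/2))
    d=np.array([(u-f["cx"])/fl,-(v-f["cy"])/fl,-1]); Ci=np.linalg.inv(C)
    d=Ci[:3,:3]@d;o=Ci[:3,3]; return o+d*(z-o[2])/d[2]
def proj(f,C,P):
    fl=200/np.tan(np.radians(f["vfov"]/2)); p=C@np.append(P,1)
    return np.array([f["cx"]+fl*p[0]/-p[2],f["cy"]-fl*p[1]/-p[2]])
E
python3 - <<'E'
from plant import optics
from h import *
f=optics.grab_frame("top");im=f["image"];C=cam(f)
hsv=cv2.cvtColor(im,cv2.COLOR_RGB2HSV);print(hsv[225,330],hsv[199,379],hsv[300,250])
m=np.zeros((400,640),np.uint8)
w=((hsv[:,:,1]>110)&(hsv[:,:,2]<190)).astype(np.uint8)
m[140:270,235:425]=w[140:270,235:425]
cs,_=cv2.findContours(m,cv2.RETR_EXTERNAL,cv2.CHAIN_APPROX_NONE)
c=max(cs,key=cv2.contourArea);P=np.array([ray(f,C,u,v,.02)[:2] for u,v in c[:,0]]).astype(np.float32)
print("board",cv2.minAreaRect(P), cv2.boxPoints(cv2.minAreaRect(c)))
m2=np.zeros_like(m);b=((hsv[:,:,2]>140)&(hsv[:,:,1]>60)).astype(np.uint8);m2[180:217,355:402]=b[180:217,355:402]
c=max(cv2.findContours(m2,0,1)[0],key=cv2.contourArea);P=np.array([ray(f,C,u,v,.075)[:2] for u,v in c[:,0]]).astype(np.float32)
print("block",cv2.minAreaRect(P))
cv2.imwrite("pics/crop1.png",cv2.resize(im[145:265,235:425,::-1],None,fx=4,fy=4,interpolation=cv2.INTER_CUBIC))
E
```

```text
[ 13 138 116] [ 23  86 158] [ 30  24 159]
board ((0.537334680557251, -0.0004805922508239746), (0.5126718878746033, 0.27188998460769653), 81.74161529541016) [[244.32336 236.69264]
 [254.61224 152.6668 ]
 [413.67627 172.14403]
 [403.3874  256.16986]]
block ((0.550708532333374, -0.15453070402145386), (0.051013749092817307, 0.09579431265592575), 14.684922218322754)
```

View pics/crop1.png

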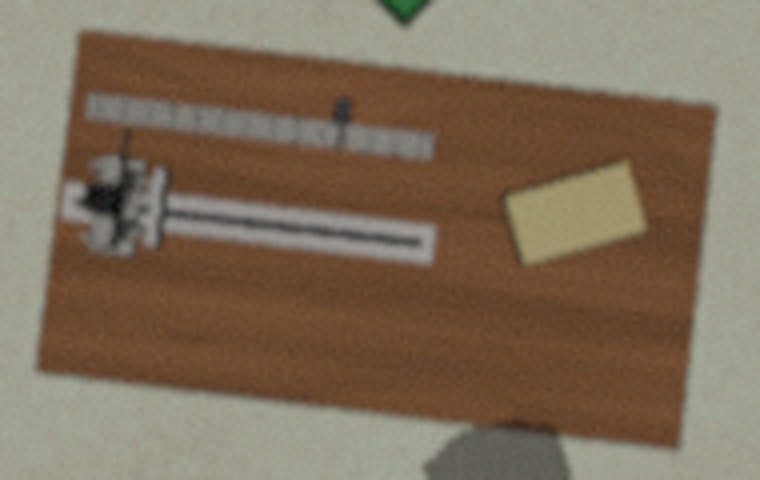

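The crop shows the knob at about (100,197), the pointer tip at (128,130), the marker tip at (341,148) and the block at (575,213), in 4x crop pixels. Fits: the board measures 0.513×0.272 m, about 1 px short, centred at (0.537, 0.000) and yawed about -8°. The block measures 51×96 mm and is yawed about +15°. These agree with the given sizes, so I'll move above the board for a closer look with the wrist camera.

```bash
python3 -m jog '[[28,-16,-5,0,-1],[28,-16,-5,0,-1],[28,-16,-5,0,-1],[28,-16,-5,0,-1],[28,-16,-5,0,-1],[28,-16,-5,0,-1],[28,-16,-5,0,-1],[28,-16,-5,0,-1],[28,-16,-5,0,-1],[28,-16,-5,0,-1],[28,-16,-5,0,-1],[28,-16,-5,0,-1]]'
python3 -m jog '[[28,-16,-5,0,-1],[28,-16,-5,0,-1],[28,-16,-5,0,-1],[28,-16,-5,0,-1],[0,0,0,1,-1],[0,0,0,1,-1],[0,0,0,1,-1],[0,0,0,1,-1],[0,0,0,1,-1],[0,0,0,1,-1],[0,0,0,1,-1],[0,0,0,0,-1]]'
python3 -m jog '[[0,0,0,0,-1],[0,0,0,0,-1],[0,0,0,0,-1]]'
python3 - <<'E'
from plant import r,optics
from h import *
import pickle
s=r.get_state();f=optics.grab_frame("wrist");pickle.dump((s,f),open("w1.pkl","wb"))
print(s["tool_pos"],s["tcp_rot"],s["joint_pos"]);cv2.imwrite("pics/w1.png",f["image"][:,:,::-1])
E
```

```text
clock: 1.2
tool_pos: [0.4508, -0.1437, 0.2869]
tcp_rot: [0.0, 0.973, 0.232, -0.0]
ft_force: [-0.2, -0.4, 0.2]
gripper_width: 1.0
gripper_force: 0.0
clock: 2.2
tool_pos: [0.5211, -0.0375, 0.3065]
tcp_rot: [0.0, 0.997, -0.072, -0.0]
ft_force: [-0.2, 0.1, 0.8]
gripper_width: 1.008
gripper_force: 0.0
clock: 2.45
tool_pos: [0.5212, -0.0376, 0.3067]
tcp_rot: [0.0, 0.998, -0.07, -0.0]
ft_force: [0.6, -1.0, 0.1]
gripper_width: 1.001
gripper_force: 0.0
[ 0.5212066  -0.03755464  0.30666959] [ 3.10433444e-05  9.97539501e-01 -7.01066526e-02 -2.85916653e-05] [-2.18615839e-01  2.87945925e-01  1.38109315e+00 -7.01998007e-05
  1.47260095e+00  1.49251579e+00]
```

View pics/w1.png

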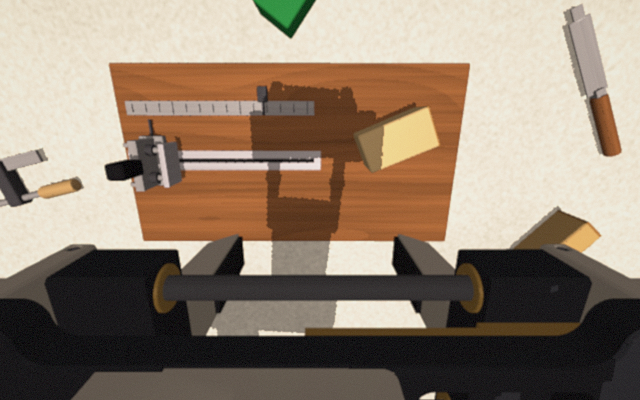

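The wrist view shows the whole board, with corners near (110,63), (469,64), (445,241) and (144,241). The pointer tip is at about (151,121), the marker tip at (262,108), the knob at (122,170) and the block at (397,138). I'll fit these and enlarge the stop area.

```bash
python3 - <<'E'
from plant import optics
from h import *
import pickle
s,f=pickle.load(open("w1.pkl","rb"));C=cam(f,s);im=f["image"]
hsv=cv2.cvtColor(im,cv2.COLOR_RGB2HSV)
W=(hsv[:,:,1]>100).astype(np.uint8)
# edge fits: top rows, left/right columns
def line(pts): 
    pts=np.array(pts,np.float32);return cv2.fitLine(pts,cv2.DIST_HUBER,0,.01,.01).ravel()
def w(u,v,z=.02): return ray(f,C,u,v,z)[:2]
top=line([w(u,np.argmax(W[45:90,u])+45) for u in range(125,455,5)])
left=line([w(np.argmax(W[v,90:180])+90,v) for v in range(70,230,5) if not 95<v<195])
right=line([w(500-np.argmax(W[v,500:420:-1]),v) for v in range(70,230,5)])
bot=line([w(u,[v for v in range(260,200,-1) if W[v,u]][0]) for u in (list(range(160,205,5))+list(range(345,390,5)))])
for n,l in zip("tlrb",(top,left,right,bot)): print(n,np.degrees(np.arctan2(l[1],l[0])),l[2:])
def X(a,b): return a[2:]+a[:2]*np.linalg.solve(np.c_[a[:2],-b[:2]],b[2:]-a[2:])[0]
c=[X(top,left),X(top,right),X(bot,right),X(bot,left)];print("corners",c)
print("sizes",[np.linalg.norm(c[i]-c[i-1]) for i in range(4)],"centre",np.mean(c,0))
cv2.imwrite("pics/w1c.png",cv2.resize(im[75:205,95:285,::-1],None,fx=4,fy=4,interpolation=cv2.INTER_CUBIC))
E
```

```text
t 81.70524 [ 0.67667085 -0.01540059]
l -7.9017353 [0.55257046 0.26019192]
r -8.192233 [ 0.51926214 -0.25498867]
b 81.91677 [0.40392596 0.02433793]
corners [array([0.7135915 , 0.23784342], dtype=float32), array([ 0.6392233 , -0.27225873], dtype=float32), array([ 0.3673611, -0.2331204], dtype=float32), array([0.4396484 , 0.27586463], dtype=float32)]
sizes [np.float32(0.27656907), np.float32(0.51549476), np.float32(0.274665), np.float32(0.5140926)] centre [0.5399561  0.00208224]
```

View pics/w1c.png

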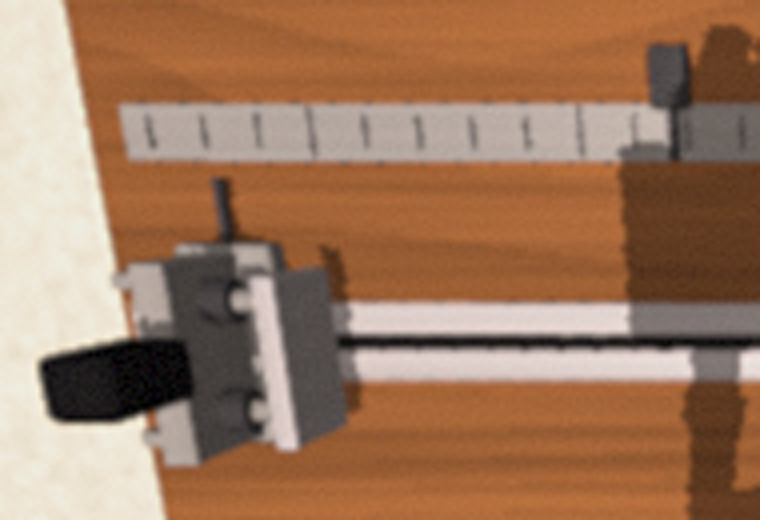

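```bash
cat >> h.py <<'E'
YAW=np.radians(-8.05);BC=np.array([.540,.002])
BX=np.array([np.cos(YAW),np.sin(YAW)]);BY=np.array([-np.sin(YAW),np.cos(YAW)])
def tob(p): d=np.array(p)[:2]-BC; return 1000*np.array([d@BX,d@BY])
E
python3 - <<'E'
from h import *
import pickle
s,f=pickle.load(open("w1.pkl","rb"));C=cam(f,s)
for z in(.024,.030,.035,.045): print(z,"ptr",tob(ray(f,C,150,120,z)),"mark",tob(ray(f,C,263.3,114.5,z)),"markend", tob(ray(f,C,262,86,z)))
for z in (.122,): print("knob",tob(ray(f,C,116,171,z)),ray(f,C,116,171,z))
f2={'vfov': 46.694972649774606, 'cx': 330.4328250434661, 'cy': 202.9106831696452}
C2=np.array([[-2.18488179e-02, -9.99760668e-01,  1.11177992e-03,6.55713396e-03],[9.98469689e-01, -2.17640695e-02,  5.08390073e-02,-5.41696663e-01],[-5.08026431e-02,  2.22085077e-03,  9.98706243e-01,-1.47962247e+00],[0,0,0,1]])
for n,u,v,z in (("ptr",128,130,.035),("mark",341,148,.026),("markbody",343,108,.032),("knob",100,197,.122)): print("top",n,tob(ray(f2,C2,235+u/4,145+v/4,z)))
for b in [(0,210,.122),(62,210,.03),(62,210,.04)]:
  p=np.append(BC+BX*b[0]/1e3+BY*b[1]/1e3,b[2]); print(b,proj(f,C,p),(proj(f,C,p)-[95,75])*4)
E
```

```text
0.024 ptr [ 60.24528918 209.99665714] mark [68.00543732 39.82640135] markend [107.46269111  39.45693322]
0.03 ptr [ 60.34207839 206.57948166] mark [67.99674224 38.72236326] markend [106.91765054  38.35791734]
0.035 ptr [ 60.42273606 203.73183544] mark [67.98949634 37.80233151] markend [106.46345006  37.44207078]
0.045 ptr [ 60.58405141 198.03654298] mark [67.97500454 35.96226803] markend [105.55504911  35.61037764]
knob [  1.69882125 206.42772031] [0.57058965 0.20615573 0.122     ]
top ptr [ 58.18943268 203.19084227]
top mark [64.84075615 33.32338971]
top markbody [96.30198101 35.37481932]
top knob [ -1.96630273 204.80844721]
(0, 210, 0.122) [113.38500741 172.36684063] [ 73.54002963 389.4673625 ]
(62, 210, 0.03) [147.48683927 118.83244173] [209.94735707 175.32976691]
(62, 210, 0.04) [143.4990476  118.92423846] [193.99619038 175.69695384]
```

```bash
python3 -m jog '[[1.6,-31,5,0,-1],[1.6,-31,5,0,-1],[1.6,-31,5,0,-1],[1.6,-31,5,0,-1],[1.6,-31,5,0,-1],[1.6,-31,5,0,-1],[1.6,-31,5,0,-1],[1.6,-31,5,0,-1],[0,0,0,0,-1],[0,0,0,0,-1],[0,0,0,0,-1]]'
python3 - <<'E'
from plant import r
from h import *
s=r.get_state();print(tob(s["tool_pos"]),s["tool_pos"],np.degrees(2*np.arctan2(s["tcp_rot"][2],s["tcp_rot"][1])))
E
```

```text
clock: 3.42
tool_pos: [0.5689, 0.2057, 0.2666]
tcp_rot: [0.0, 0.998, -0.071, -0.0]
ft_force: [0.1, -0.2, 0.4]
gripper_width: 1.003
gripper_force: 0.0
[8.56149398e-02 2.05758650e+02] [0.56889864 0.20571916 0.26656944] -8.09293906029497
```

Positioned over the knob. Now I'll descend 183 mm and close, watching the force.

```bash
python3 -m jog '[[0,0,25,0,-1],[0,0,25,0,-1],[0,0,25,0,-1],[0,0,25,0,-1],[0,0,25,0,-1],[0,0,20,0,-1],[0,0,15,0,-1],[0,0,13,0,-1],[0,0,10,0,-1],[0,0,0,0,-1],[0,0,0,0,-1]]'
python3 -m jog '[[0,0,0,0,1],[0,0,0,0,1],[0,0,0,0,1],[0,0,0,0,1],[0,0,0,0,1],[0,0,0,0,1],[0,0,0,0,1],[0,0,0,0,1],[0,0,0,0,1],[0,0,0,0,1]]' 50
```

```text
clock: 4.33
tool_pos: [0.5692, 0.2053, 0.084]
tcp_rot: [0.0, 0.997, -0.071, -0.0]
ft_force: [0.1, -0.0, -0.4]
gripper_width: 1.002
gripper_force: 0.0
clock: 5.17
tool_pos: [0.5691, 0.2063, 0.0837]
tcp_rot: [-0.0, 0.997, -0.071, 0.0]
ft_force: [0.2, 13.4, -1.3]
gripper_width: 0.321
gripper_force: 8.0
```

```bash
python3 -m jog '[[0,0,0,0,1],[0,0,0,0,1],[0,0,0,0,1],[0,0,0,0,1],[0,0,0,0,1],[0,0,0,0,1]]'; python3 -c "
from plant import r
from h import *
print(tob(r.get_state()['tool_pos']))"
```

```text
clock: 5.67
tool_pos: [0.5694, 0.2087, 0.0836]
tcp_rot: [-0.002, 0.997, -0.071, 0.001]
ft_force: [3.4, 12.1, -3.6]
gripper_width: 0.26
gripper_force: 50.0
[1.39324330e-01 2.08823069e+02]
```

```bash
python3 -m jog '[[0,10,0,0,1],[0,15,0,0,1],[0,15,0,0,1],[0,15,0,0,1],[0,15,0,0,1],[0,15,0,0,1],[0,15,0,0,1],[0,15,0,0,1],[0,15,0,0,1],[0,15,0,0,1],[0,5,0,0,1],[0,0,0,0,1]]'
python3 - <<'E'
from plant import r,optics
from h import *
import pickle
s=r.get_state();f=optics.grab_frame("wrist");pickle.dump((s,f),open("w2.pkl","wb"))
print(tob(s["tool_pos"]));cv2.imwrite("pics/w2.png",f["image"][:,:,::-1])
E
```

```text
clock: 6.67
tool_pos: [0.5481, 0.059, 0.0836]
tcp_rot: [-0.002, 0.997, -0.071, 0.0]
ft_force: [2.6, 8.4, -1.9]
gripper_width: 0.254
gripper_force: 50.0
[3.05336464e-02 5.75302330e+01]
```

View pics/w2.png

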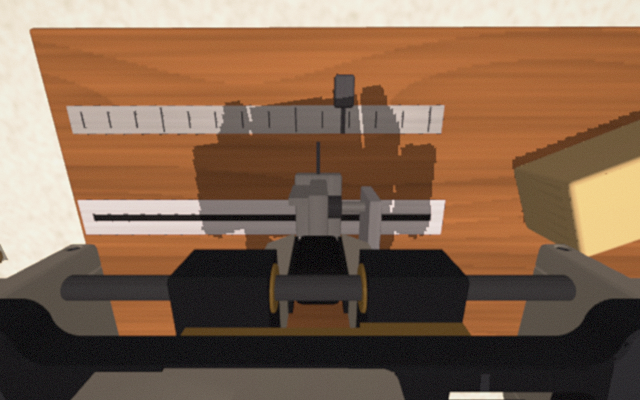

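The pointer is at column 318, on the optical axis, with its tip near row 143. The marker tip is at about (343,131). Now I'll compute the remaining distance.

```bash
python3 - <<'E'
from h import *
import pickle
s,f=pickle.load(open("w2.pkl","rb"));C=cam(f,s);im=f["image"]
g=im.mean(2)
for v in (122,128): print(v,g[v,333:355].astype(int))
for v in (146,155): print(v,g[v,308:330].astype(int))
for z in (.024,.027,.03,.032): print(z,"mark",tob(ray(f,C,343,128,z)),"ptr",tob(ray(f,C,318,143,z)))
E
```

```text
122 [107 105 105 106 107 107 107  82  57  42  37  51  83 105 105  76  67  94
 107 105 106 108]
128 [103 107 103 105 105 107 101  72  51  41  39  59  92 104 104  97  97  99
 107 106 103 104]
146 [62 64 60 61 63 63 66 59 55 47 42 50 58 63 62 63 61 64 63 66 58 64]
155 [66 63 66 69 67 65 66 64 56 45 45 49 59 70 63 69 66 64 65 69 65 69]
0.024 mark [71.1037029  39.14988396] ptr [60.14210733 57.85186025]
0.027 mark [71.23079723 39.39837059] ptr [60.41977385 57.84345021]
0.03 mark [71.35789156 39.64685722] ptr [60.69744036 57.83504016]
0.032 mark [71.44262111 39.81251497] ptr [60.88255137 57.82943346]
```

```bash
python3 -m jog '[[0,8,0,0,1],[0,6,0,0,1],[0,4,0,0,1],[0,0,0,0,1],[0,0,0,0,1],[0,0,0,0,1]]'
python3 - <<'E'
from plant import r,optics
from h import *
s=r.get_state();f=optics.grab_frame("wrist");C=cam(f,s);g=f["image"].mean(2)
print(tob(s["tool_pos"]))
for v in (122,128,146,155): print(v,g[v,308:330].astype(int))
E
```

```text
clock: 7.22
tool_pos: [0.5457, 0.0423, 0.0836]
tcp_rot: [-0.002, 0.997, -0.071, 0.001]
ft_force: [2.8, 12.4, -1.8]
gripper_width: 0.259
gripper_force: 50.0
[8.05936596e-03 4.06878608e+01]
122 [105 103 106 109 105 110 105 106 110 103  74  44  41  54  81 101 108  96
  72  82 104 107]
128 [102 102 104 102 108 105 105 104 111 103  75  50  38  54  82 100 107 103
  93  99 103 105]
146 [64 63 66 61 64 63 62 64 56 44 46 51 55 66 62 65 66 64 66 65 65 62]
155 [63 70 67 69 66 70 65 65 54 44 45 47 62 68 68 69 67 67 70 66 66 67]
```

```bash
python3 -m jog '[[0,1.6,0,0,1],[0,0,0,0,1],[0,0,0,0,1]]'
python3 - <<'E'
from plant import r,optics
from h import *
s=r.get_state();f=optics.grab_frame("wrist");C=cam(f,s);g=f["image"].mean(2)
print(tob(s["tool_pos"]))
for v in (122,128,146,155): print(v,g[v,308:330].astype(int))
E
python3 -m jog '[[0,0,0,0,-1],[0,0,0,0,-1],[0,0,0,0,-1],[0,0,0,0,-1],[0,0,0,0,-1],[0,0,0,0,-1],[0,0,-15,0,-1],[0,0,-25,0,-1],[0,0,-35,0,-1],[0,0,-35,0,-1],[0,0,-35,0,-1],[0,0,0,0,-1]]'
```

```text
clock: 7.52
tool_pos: [0.5456, 0.0413, 0.0836]
tcp_rot: [-0.002, 0.997, -0.071, 0.001]
ft_force: [4.2, 14.4, -2.2]
gripper_width: 0.256
gripper_force: 50.0
[2.43234516e-02 3.97235108e+01]
122 [103 105 108 109 106 108 109 108  93  70  47  38  55  94 111 107  87  65
  83 104 106 108]
128 [105 106 103 104 105 105 102 108  93  64  44  43  54  92 107 105  99  91
  97 102 105 104]
146 [61 68 62 67 63 66 62 66 56 46 43 48 55 63 69 66 65 66 65 66 63 65]
155 [69 68 66 67 63 64 69 68 59 43 45 47 61 65 67 70 70 65 64 69 65 69]
clock: 8.57
tool_pos: [0.5482, 0.0379, 0.2361]
tcp_rot: [0.0, 0.997, -0.071, 0.007]
ft_force: [1.1, -0.5, 0.7]
gripper_width: 0.996
gripper_force: 0.0
```

```bash
python3 - <<'E'
from h import *
import pickle
s,f=pickle.load(open("w1.pkl","rb"));C=cam(f,s);im=f["image"]
hsv=cv2.cvtColor(im,cv2.COLOR_RGB2HSV);sub=hsv[95:180,345:450]
print(hsv[140,405],hsv[155,362],hsv[115,380])
m=np.zeros((400,640),np.uint8);m[95:180,345:450]=((sub[:,:,2]>185)&(sub[:,:,0]>17))
c=max(cv2.findContours(m,0,1)[0],key=cv2.contourArea);print(cv2.boxPoints(cv2.minAreaRect(c)))
P=np.array([ray(f,C,u,v,.075)[:2] for u,v in c[:,0]]).astype(np.float32)
r=cv2.minAreaRect(P);print(r,tob(r[0]))
E
```

```text
[ 22 102 239] [ 18 118  95] [ 13 171 170]
[[365.91125 131.78699]
 [426.90533 106.37277]
 [442.17163 143.01181]
 [381.17755 168.42603]]
((0.5548170804977417, -0.15853029489517212), (0.053752005100250244, 0.08268777281045914), 15.172893524169922) [  37.15129273 -156.87352518]
```

```bash
python3 -m jog '[[4.9,27.4,-3,0,-1],[4.9,27.4,-3,0,-1],[4.9,27.4,-3,0,-1],[4.9,27.4,-3,0,-1],[4.9,27.4,-3,0,-1],[4.9,27.4,-3,0,-1],[4.9,27.4,-3,0,-1],[0,0,0,-1,-1],[0,0,0,-1,-1],[0,0,0,-1,-1],[0,0,0,-1,-1],[0,0,0,-1,-1]]'
python3 -m jog '[[0,0,0,-1,-1],[0,0,0,-1,-1],[0,0,0,-1,-1],[0,0,0,-1,-1],[0,0,0,-1,-1],[0,0,0,-1,-1],[0,0,0,-1,-1],[0,0,0,-1,-1],[0,0,0,-1,-1],[0,0,0,-1,-1],[0,0,0,-1,-1],[0,0,0,-1,-1]]'
python3 -m jog '[[0,0,0,-1,-1],[0,0,0,-1,-1],[0,0,0,-1,-1],[0,0,0,-1,-1],[0,0,0,-1,-1],[0,0,0,-0.6,-1],[0,0,0,0,-1],[0,0,0,0,-1]]'
python3 - <<'E'
from plant import r,optics
from h import *
import pickle
s=r.get_state();f=optics.grab_frame("wrist");pickle.dump((s,f),open("w3.pkl","wb"))
print(s["tool_pos"],np.degrees(2*np.arctan2(s["tcp_rot"][2],s["tcp_rot"][1])),s["joint_pos"]);cv2.imwrite("pics/w3.png",f["image"][:,:,::-1])
E
```

```text
clock: 9.57
tool_pos: [0.5516, -0.1568, 0.2494]
tcp_rot: [0.0, 0.989, 0.148, -0.0]
ft_force: [-0.6, 0.1, -0.0]
gripper_width: 1.001
gripper_force: 0.0
clock: 10.57
tool_pos: [0.5517, -0.1567, 0.2495]
tcp_rot: [-0.0, 0.782, 0.623, -0.0]
ft_force: [0.9, -1.0, -0.5]
gripper_width: 1.0
gripper_force: 0.0
clock: 11.23
tool_pos: [0.5517, -0.1566, 0.2495]
tcp_rot: [-0.0, 0.611, 0.792, -0.0]
ft_force: [0.2, 0.7, 0.3]
gripper_width: 1.001
gripper_force: 0.0
[ 0.55171357 -0.15661584  0.24953648] 104.74308171251013 [-4.10166675e-01  4.16372960e-01  1.34684121e+00 -7.28072840e-05
  1.37846902e+00 -6.67468072e-01]
```

View pics/w3.png

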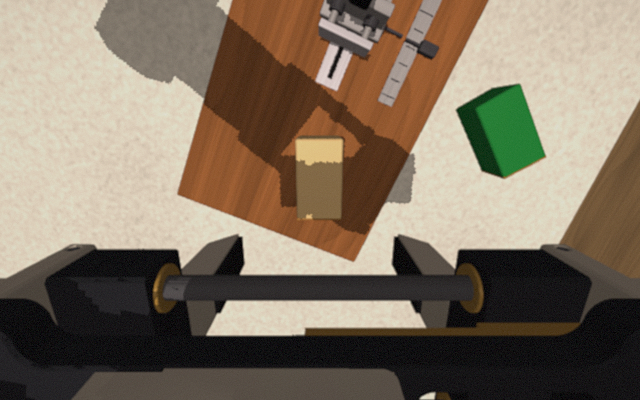

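The block's top face spans about (296–344, 137) to (295–342, 219), well aligned with the tool and near the optical axis. Pointer and marker look in line at about (388,32) and (420,47).

```bash
python3 - <<'E'
from h import *
import pickle
s,f=pickle.load(open("w3.pkl","rb"));C=cam(f,s)
T=quat(s["tcp_rot"])
for u,v in((296,137.5),(343.5,137.5),(342.5,219),(295.5,219),(319.4,178)):
    p=ray(f,C,u,v,.075);q=T.T@(p-s["tool_pos"])*1000;print(u,v,"tool",q.round(1),"board",tob(p).round(1))
print(s["tool_pos"], tob(s["tool_pos"]))
E
```

```text
296 137.5 tool [ 54.7 -24.  174.5] board [  -9.6 -114.3]
343.5 137.5 tool [ 54.7  30.6 174.5] board [ 40.8 -93.1]
342.5 219 tool [-45.3  32.  174.5] board [  80.8 -184.8]
295.5 219 tool [-45.2 -27.  174.5] board [  26.4 -207.6]
319.4 178 tool [  7.2   2.9 174.5] board [  33.7 -147.7]
[ 0.55171357 -0.15661584  0.24953648] [  33.81026571 -155.41253945]
```

```bash
python3 -m jog '[[0,3,25,0,-1],[0,0,30,0,-1],[0,0,30,0,-1],[0,0,30,0,-1],[0,0,30,0,-1],[0,0,25,0,-1],[0,0,20,0,-1],[0,0,15,0,-1],[0,0,10,0,-1],[0,0,0,0,-1],[0,0,0,0,-1]]'
python3 -m jog '[[0,0,0,0,1],[0,0,0,0,1],[0,0,0,0,1],[0,0,0,0,1],[0,0,0,0,1],[0,0,0,0,1],[0,0,0,0,1],[0,0,0,0,1],[0,0,0,0,1]]' 30
```

```text
clock: 12.2
tool_pos: [0.5548, -0.1558, 0.0348]
tcp_rot: [-0.0, 0.61, 0.792, -0.0]
ft_force: [-0.8, 0.8, 1.1]
gripper_width: 1.003
gripper_force: 0.0
clock: 12.95
tool_pos: [0.5545, -0.1558, 0.035]
tcp_rot: [-0.0, 0.61, 0.793, -0.0]
ft_force: [-2.5, -0.3, 5.4]
gripper_width: 0.609
gripper_force: 30.0
```

```bash
python3 -m jog '[[0,0,-3,0,1],[0,0,-3,0,1],[0,0,0,1,1],[0,0,0,1,1],[0,0,0,1,1],[0,0,0,1,1],[0,0,0,0.56,1],[0,-12,0,0,1],[0,-12,0,0,1],[0,-12,0,0,1],[0,0,0,0,1]]'
python3 -m jog '[[12,0,0,0,1],[15,0,0,0,1],[15,0,0,0,1],[15,0,0,0,1],[10,0,0,0,1],[5,0,0,0,1],[0,0,0,0,1],[0,0,0,0,1]]'
python3 - <<'E'
from plant import r,optics
from h import *
import pickle
s=r.get_state();f=optics.grab_frame("wrist");pickle.dump((s,f),open("w4.pkl","wb"))
print(tob(s["tool_pos"]),s["tool_pos"],np.degrees(2*np.arctan2(s["tcp_rot"][2],s["tcp_rot"][1])));cv2.imwrite("pics/w4.png",f["image"][:,:,::-1])
E
```

```text
clock: 13.87
tool_pos: [0.5167, -0.1499, 0.0401]
tcp_rot: [-0.002, 0.754, 0.656, -0.001]
ft_force: [-0.4, 0.5, -4.3]
gripper_width: 0.607
gripper_force: 30.0
clock: 14.53
tool_pos: [0.5293, -0.0794, 0.0407]
tcp_rot: [0.0, 0.754, 0.657, -0.0]
ft_force: [-0.5, 0.0, -3.9]
gripper_width: 0.612
gripper_force: 30.0
[  0.82645866 -82.1335812 ] [ 0.52931656 -0.07943999  0.04067868] 82.10183574454358
```

View pics/w4.png

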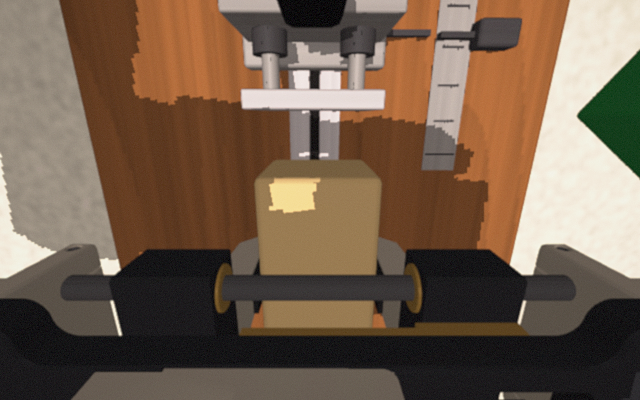

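The block is held square, with its front top edge at row 177 and its centre at column 318. The face is centred at about column 313, between rows 90 and 108. The pointer (row 34) and the marker tip (row 36) are in line. Next is the gap.

```bash
python3 - <<'E'
from h import *
import pickle
s,f=pickle.load(open("w4.pkl","rb"));C=cam(f,s)
for n,u,v,z in(("blockL",257,178,.081),("blockR",380,178,.081),("faceL",241,108,.074),("faceR",385,108,.074),("ptr",428,34,.032),("mark",440,36,.028)): print(n,tob(ray(f,C,u,v,z)))
E
```

```text
blockL [-24.42858272 -27.86897411]
blockR [ 28.01674643 -27.78249677]
faceL [-30.83943185   0.60550582]
faceR [29.70364028  0.71653285]
ptr [59.07690919 38.44772863]
mark [67.01015905 38.47862741]
```

```bash
python3 -m jog '[[5,-2,2,0,1],[5,0,2,0,1],[5,0,1.5,0,1],[3,0,0,0,1],[2,0,0,0,1],[0,0,0,0,1],[0,0,0,0,1],[0,0,0,0,1]]'; python3 -c "
from plant import r
from h import *
s=r.get_state();F=s['ft_force'];print(tob(s['tool_pos']),F,F[:2]@BY)"
```

```text
clock: 15.25
tool_pos: [0.5298, -0.0594, 0.0352]
tcp_rot: [-0.0, 0.754, 0.656, -0.0]
ft_force: [0.5, 0.1, -4.0]
gripper_width: 0.611
gripper_force: 30.0
[ -1.55267392 -62.19797   ] [ 0.46026876  0.10795557 -4.00173107] 0.17134655846112978
```

```bash
python3 -m jog '[[0,0,0.7,0,1],[3,0,0,0,1],[3,0,0,0,1],[3,0,0,0,1],[1,0,0,0,1],[1,0,0,0,1],[0,0,0,0,1],[0,0,0,0,1],[0,0,0,0,1]]'; python3 -c "
from plant import r
from h import *
s=r.get_state();F=s['ft_force'];print(tob(s['tool_pos']),F,F[:2]@BY)"
```

```text
clock: 16.0
tool_pos: [0.5319, -0.0487, 0.035]
tcp_rot: [0.001, 0.754, 0.656, 0.0]
ft_force: [0.2, -4.1, 5.0]
gripper_width: 0.608
gripper_force: 30.0
[ -0.90682133 -51.35343355] [ 0.172984   -4.14633033  4.97826253] -4.0812491847643555
```

```bash
python3 -m jog '[[1,0,-0.4,0,1],[1,0,0,0,1],[1,0,0,0,1],[1,0,0,0,1],[1,0,0,0,1],[0,0,0,0,1],[0,0,0,0,1],[0,0,0,0,1]]'; python3 - <<'E'
from plant import r,optics
from h import *
for i in range(2):
  s=r.get_state();f=optics.grab_frame("wrist");F=s['ft_force'];print(tob(s['tool_pos']),F,F[:2]@BY)
cv2.imwrite("pics/w5.png",f["image"][:,:,::-1])
E
```

```text
clock: 16.67
tool_pos: [0.5323, -0.044, 0.035]
tcp_rot: [0.0, 0.754, 0.656, 0.0]
ft_force: [0.2, -6.3, 2.6]
gripper_width: 0.603
gripper_force: 30.0
[ -1.20823692 -46.58982678] [ 0.21551462 -6.34801327  2.61964719] -6.255281406232635
[ -1.22667073 -46.61462672] [ 0.26948954 -6.27358257  2.48840292] -6.174025626471392
```

View pics/w5.png

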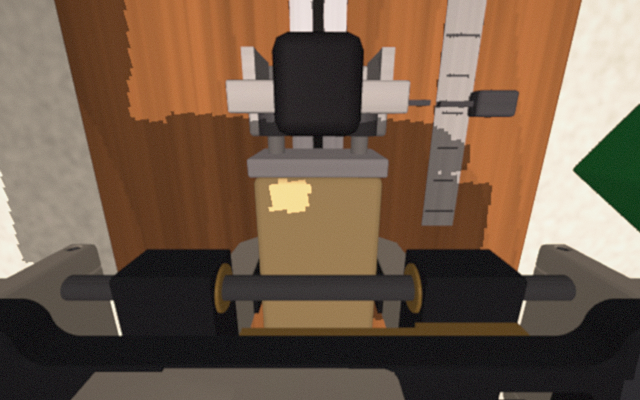

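The block is square and centred on the face: both are centred at column 318. The pointer (row 102) and the marker tip (row 104) are still in line. The push reads about 6 N at the wrist, and the face has sunk about 8–9 mm. I'll hand it in.

```bash
python3 -c "
from plant import r
print(r.job_done())"
```

```text
the job is handed in; nothing more can be done
None
```

I handed the job in with the stop lined up with the marker by camera. The gripper still holds the block square, centred and flat on the board, pressing at about 6 N by the wrist reading (a little of it board friction) with the face in about 8–9 mm; the bystanders were not touched, and no verdict came back.

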